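Put the pastry cutters back on their silhouettes

ROBOT

A 6-joint arm with a two-finger parallel gripper is mounted at the origin on the work surface. World frame = base frame: x ahead of the robot, y to its left, z up, the work surface at z = 0. Lengths are in mm, angles in degrees, forces in N, time in s.
With the tool pointing down it reaches from about 300 to 850 mm from the base axis. Payload 4.2 kg.
Tool frame: the origin (TCP) lies between the finger pads; the fingertips stand 14 mm ahead of it and the grasp point (between the pads) lies 5 mm behind it (env.finger_overhang is the distance from the TCP to the fingertips, in mm); z points along the fingers, y is the line along which they close (so a half turn about z gives the same grasp; the last joint's range is limited). The gripper opens to 91 mm and grips with 3 to 60 N. Pads are 32 mm wide; open, the fingers measure 118 mm over their backs; the gripper's body (76 mm by 178 mm) begins 60 mm behind the grasp point.
Start: joints at [73.74, 18.312, 89.639, -0, 72.044, -1.146], TCP at [149.933, 555.123, 227.976] pointing down, gripper open.
Joint ranges: [-177.97, 177.97], [-48.28, 115.42], [12.27, 149.76], [-77.06, 257.06], [2.81, 150.46], [-146.56, 146.56]. Speed limits (degrees/s): [147.25, 147.25, 180, 180, 180, 180].

INTERFACE

Orientations are given as [roll, pitch, yaw] about the fixed x, y, z axes, in that order (R = Rz(yaw) Ry(pitch) Rx(roll)).
In Python, from workcell import status, cams, env, finder gives the robot as it stands.
- The arm moves only by the tool apply_moves, never from a script. Its argument "increments" is a list of rows, each a list of 7 numbers: the opening, from -1 (shut) to 1 (fully open), then the shift along the world's x, y, z in m, then the turn, a rotation vector about the world's x, y, z in degrees. In form: [[gripper, x, y, z, ax, ay, az], ...]. A call has 1 to 5 rows; each row shifts and turns the commanded pose from where the row before left it; what a row does not reach is not made up. A row lasts 1/12 s, in which the tool goes at most 41.7 mm and 7.16 degrees, less where a joint would pass 70% of its speed; a pose out of reach is approached as far as the arm can. A call with a gripper value outside its range is refused whole. The fingers move at their own pace and stop on an object; "newtons" is the grip in N (left out, the last holds). Time passes only in rows, so rows that do not move let the fingers close. It gives the time, the measured TCP pose, the force, the opening and the grip force at its end, in the units of the state.
- status.state(): the state, without advancing time (a new reading comes with each control period).
- cams.grab_frame(name): name is "side" or "top" or "wrist"; returns a dict with "color" (480x640x3 uint8, red, green, blue), "intrinsics" (3x3 intrinsics, pixels), "k1" (the pictures are not rectified: a ray, as slopes to the right and down, at radius r is drawn at 1 + k1 r^2 times it, then the intrinsics apply), "R" (3x3) and "t" (3): a world point X has camera coordinates R X + t. Camera axes: x right, y down, z forward; pixel columns grow to the right and rows downward; lengths in mm; the calibration is good to about 2 mm. A picture is of the moment at which its call begins. There is no depth.
- env.job_done(): hands the job in; it is judged then, once.
Trained networks look in the newest picture that a camera, given by its name, has taken for a name from the list of things; names that differ only in an ending like _2 or _b are one class to them, and where a whole thing is asked for, a point or a joint stands for the part that bears it (a point fixed in the world has none). Each returns a list of dicts, best first, with "score" (0 to 1); they miss things now and then, are a little off and sometimes report something else, mostly with a low value. They report only what shows in the picture. A call takes as long as a camera call.
- finder.boxes_of(query, camera): "rect" ([left, top, width, height] in pixels, round what is visible of it).
- finder.trace(query, camera): "pixels" (480x640 bool, what is visible of it) and "rect" ([left, top, width, height] in pixels, round what is visible of it).
The state is a dict: "time_s": time; "qpos": joint angles; "qvel": joint speeds; "effort": joint torques, N m; "ee_pos": TCP position; "ee_rot": TCP orientation; "force": force on the tool from outside, world axes, zero at the start; "torque": the same for the moment, N m; "gripper_width": finger opening in mm; "gripper_force": force on a finger pad.
Only numpy, scipy, OpenCV 4.12 (cv2) and the standard library are available. Lean on these libraries where they do the work, as an engineer would, in place of code of your own. Each camera call takes 0.05 s, during which the arm holds its last target. There are 200 camera calls.

TASK

Put each of the four pastry cutters back on the plaque that bears its own silhouette, matching shape and colour: standing upright the same way up as now, centred on the silhouette and lined up with it, released and still. Leave the little brown cup and the black kitchen timer where they are.

Things in the scene. Friction and masses are not known exactly. Their poses are not given: they have to be found in the camera images.
- round_cutter_center (a point): Loose pastry cutter standing upright on the worktop: an open hollow band, 45 mm high with walls 4 mm thick, seen from above a circle, 56 across outside (mm). Upper part red plastic, lower edge steel; about 60 g. The point is its centre, half-way up (22.5 mm above its lower edge), z axis up; any direction is a good grasp, 56 wide; its turn does not matter.
- square_cutter_center (a point): Loose pastry cutter standing upright on the worktop: an open hollow band, 45 mm high with walls 4 mm thick, seen from above a square, 50 by 50 outside (mm). Upper part blue plastic, lower edge steel; about 60 g. The point is its centre, half-way up (22.5 mm above its lower edge), z axis up; its sides lie along its x and y axes; grasp 50 wide across either pair of sides.
- oblong_cutter_center (a point): Loose pastry cutter standing upright on the worktop: an open hollow band, 45 mm high with walls 4 mm thick, seen from above a sharp-cornered rectangle, 70 by 40 outside (mm). Upper part yellow plastic, lower edge steel; about 60 g. The point is its centre, half-way up (22.5 mm above its lower edge), z axis up; its long side runs along its x axis; grasp across the short way, along its y axis, 40 wide.
- oval_cutter_center (a point): Loose pastry cutter standing upright on the worktop: an open hollow band, 45 mm high with walls 4 mm thick, seen from above a round-ended oval with two straight parallel sides, 70 by 42 outside (mm). Upper part green plastic, lower edge steel; about 60 g. The point is its centre, half-way up (22.5 mm above its lower edge), z axis up; its long way runs along its x axis; grasp across the short way, along its y axis, 42 wide.
- round_plaque: Fixed grey storage plaque on the worktop, 90 x 90 mm and 4 mm thick, with a filled flat red silhouette in the middle: the footprint of the round cutter with about 1 mm to spare all round. Origin at the centre of its underside, z up, so its top is 4 mm above the origin. Turn does not matter.
- square_plaque: Fixed grey storage plaque on the worktop, 90 x 90 mm and 4 mm thick, with a filled flat blue silhouette in the middle: the footprint of the square cutter with about 1 mm to spare all round. Origin at the centre of its underside, z up, so its top is 4 mm above the origin. The silhouette's sides lie along the plaque's x and y axes; the cutter may be turned by any quarter turn.
- oblong_plaque: Fixed grey storage plaque on the worktop, 90 x 90 mm and 4 mm thick, with a filled flat yellow silhouette in the middle: the footprint of the oblong cutter with about 1 mm to spare all round. Origin at the centre of its underside, z up, so its top is 4 mm above the origin. The silhouette's long way lies along the plaque's x axis; the cutter may face either way along it.
- oval_plaque: Fixed grey storage plaque on the worktop, 90 x 90 mm and 4 mm thick, with a filled flat green silhouette in the middle: the footprint of the oval cutter with about 1 mm to spare all round. Origin at the centre of its underside, z up, so its top is 4 mm above the origin. The silhouette's long way lies along the plaque's x axis; the cutter may face either way along it.
- ramekin: Bystander: small loose reddish-brown earthenware cup, 60 mm across and 40 mm high, in the middle of the work. Origin at the centre of its underside.
- timer: Bystander: loose round black kitchen timer with an orange pointer bar on top, 50 mm across and 50 mm high, nearer the robot than the cup. Origin at the centre of its underside.

How it is judged (in metres and radians):
At the end, for the whole second after the job is handed in: Each cutter stands upright (within 0.1 rad, same way up as at the start) flat on the plaque with its own silhouette, its centre within 12 mm of the plaque's centre horizontally; square, oblong and oval are lined up with their silhouettes within 0.2 rad; all at rest (horizontal distance between round_cutter_center and round_plaque below 0.012 m and z of round_cutter_center in the frame of round_plaque between 0.0245 and 0.031 m and angle between each of round_cutter_center, square_cutter_center, oblong_cutter_center, oval_cutter_center's own z axis and vertical below 0.1 rad and linear speed of each of round_cutter, square_cutter, oblong_cutter, oval_cutter below 0.02 m/s and horizontal distance between square_cutter_center and square_plaque below 0.012 m and z of square_cutter_center in the frame of square_plaque between 0.0245 and 0.031 m and (angle between the x axis of square_cutter_center and the x axis of square_plaque, either way round below 0.2 rad or angle between the x axis of square_cutter_center and the y axis of square_plaque, either way round below 0.2 rad) and horizontal distance between oblong_cutter_center and oblong_plaque below 0.012 m and z of oblong_cutter_center in the frame of oblong_plaque between 0.0245 and 0.031 m and angle between the x axis of oblong_cutter_center and the x axis of oblong_plaque, either way round below 0.2 rad and horizontal distance between oval_cutter_center and oval_plaque below 0.012 m and z of oval_cutter_center in the frame of oval_plaque between 0.0245 and 0.031 m and angle between the x axis of oval_cutter_center and the x axis of oval_plaque, either way round below 0.2 rad); the robot touches nothing.
It fails at once if the brown cup is pushed more than 20 mm from its place (distance of ramekin from where it was at the start of the episode above 0.02 m).
It fails at once if the kitchen timer is pushed more than 20 mm from its place (distance of timer from where it was at the start of the episode above 0.02 m).
It also fails if it takes over 93 s, if anything falls off the work surface, if the arm or the gripper's body presses on something with over 40 N, if the wrist force passes 120 N, or if a joint passes its speed limit or range.

## Working session

There is one attempt and no reset: what is moved stays moved. The work goes in short steps, Python scripts to look and compute and a tool call to move; the robot and the scene stay as the last step left them, time stands still between calls to the robot, and variables do not carry over. Pictures are saved under pics/ and viewed, at most 14 in all, crops included, and the job is handed in when it is done.

Besides the shell and the picture viewer there is one more tool, called after "Request:" as name(argument=value, ...), one argument or row to a line, values as JSON. apply_moves: Moves the arm, as the interface text tells. Its arguments: {"type":"object","properties":{"increments":{"type":"array","items":{"type":"array","items":{"type":"number"}}},"newtons":{"type":"number"}},"required":["increments"]}

```bash
mkdir -p pics
python3 - <<'E'
from workcell import status,cams,env,finder
import cv2
s=status.state();print(s['time_s'],s['ee_pos'],s['ee_rot'],s['gripper_width'],env.finger_overhang)
for c in ['top','side']:
    f=cams.grab_frame(c);cv2.imwrite(f'pics/{c}0.png',f['color'][:,:,::-1]);print(c,f['intrinsics'],f['k1'],f['R'],f['t'])
    for q in ['round','square','oblong','oval']:
        for n in [q+'_cutter_center',q+'_plaque']:
            print(n,[(round(d['score'],2),d['rect']) for d in finder.boxes_of(n,c)][:3])
E
```

```text
0.0 [149.81375763 554.61947628 227.13107579] [-1.79896179e+02 -6.54964970e-04  1.64885398e+02] 90.89768412987891 14.0
top [[511.78613644   0.         327.47429076]
 [  0.         511.78613644 242.34714963]
 [  0.           0.           1.        ]] -0.04521015693260759 [[-0.00728683 -0.99996101  0.00498823]
 [-0.9873869   0.00640605 -0.15819631]
 [ 0.15815818 -0.00607806 -0.98739508]] [   1.39732062  528.18127969 1096.46304836]
round_cutter_center [(0.68, [463.7, 266.3, 28.5, 31.0])]
round_plaque [(0.65, [374.7, 252.8, 43.9, 49.3])]
square_cutter_center [(0.86, [372.9, 180.6, 25.7, 29.3])]
square_plaque [(0.96, [248.7, 245.0, 45.0, 43.9])]
oblong_cutter_center [(0.68, [245.1, 177.3, 24.1, 35.7])]
oblong_plaque [(0.83, [163.5, 203.9, 53.6, 47.8]), (0.52, [374.2, 181.6, 22.8, 30.9])]
oval_cutter_center [(0.88, [172.3, 274.8, 35.7, 30.0])]
oval_plaque [(0.88, [438.1, 192.4, 48.0, 48.2])]
side [[537.36413051   0.         323.88318169]
 [  0.         537.36413051 242.40935009]
 [  0.           0.           1.        ]] -0.13517269869438875 [[ 0.99308177 -0.11593791  0.01862766]
 [-0.05664931 -0.61197996 -0.7888418 ]
 [ 0.10285643  0.78232917 -0.61431395]] [-541.01976188   76.24238932  870.54730996]
round_cutter_center [(0.59, [243.1, 410.9, 51.0, 58.4])]
round_plaque [(0.83, [251.0, 313.4, 65.2, 56.7])]
square_cutter_center [(0.94, [378.8, 288.5, 38.5, 42.5])]
square_plaque [(0.68, [257.9, 211.0, 52.6, 32.0])]
oblong_cutter_center [(0.73, [345.0, 191.3, 40.3, 28.8])]
oblong_plaque [(0.96, [294.4, 160.0, 52.8, 27.6]), (0.69, [241.9, 410.5, 49.4, 57.6])]
oval_cutter_center [(0.89, [233.4, 154.7, 35.7, 33.4])]
oval_plaque [(0.6, [351.0, 391.4, 78.3, 71.1]), (0.25, [260.4, 208.0, 53.1, 35.0])]
```

Run:
```python
import cv2
a=cv2.imread('pics/top0.png');cv2.imwrite('pics/top0z.png',cv2.resize(a[150:340,130:530],(800,380),interpolation=3))
```

```text
(no output)
```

View pics/top0z.png

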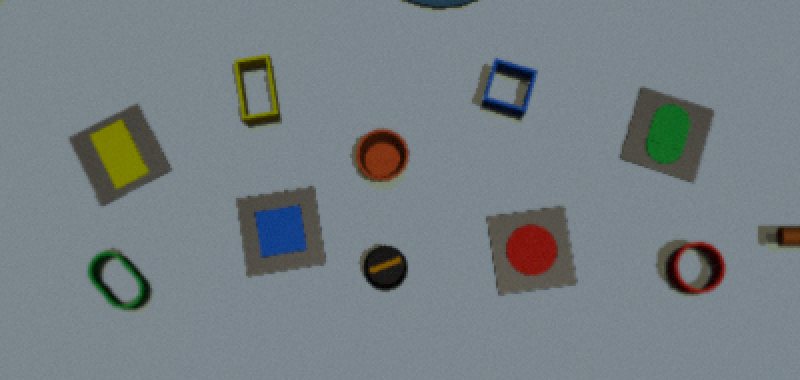

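View pics/side0.png

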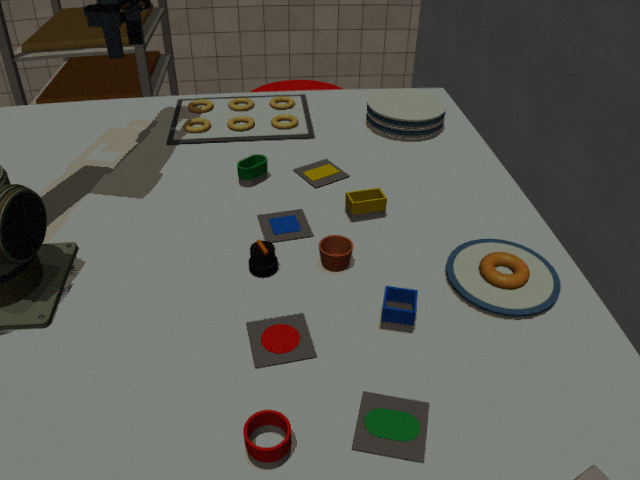

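```bash
cat > h.py <<'E'
import numpy as np,cv2
from scipy.optimize import minimize
from workcell import status,cams,env,finder
def proj(f,X):
    c=np.atleast_2d(X)@np.array(f['R']).T+np.array(f['t']);s=c[:,:2]/c[:,2:]
    s=s*(1+f['k1']*(s**2).sum(1,keepdims=True));K=np.array(f['intrinsics'])
    return s@np.diag([K[0,0],K[1,1]])+K[:2,2]
def unproj(f,uv,z):
    K=np.array(f['intrinsics']);u=(np.atleast_2d(uv)-K[:2,2])/K[0,0];s=u.copy()
    for _ in range(8): s=u/(1+f['k1']*(s**2).sum(1,keepdims=True))
    d=np.c_[s,np.ones(len(s))]@np.array(f['R']);o=-np.array(f['R']).T@np.array(f['t'])
    return (o+d*((z-o[2])/d[:,2:]))[:,:2]
HUE={'round':(0,6),'square':(105,130),'oblong':(22,34),'oval':(45,80)}
def mask(f,q,rect,pad=4):
    h=cv2.cvtColor(f['color'],cv2.COLOR_RGB2HSV);lo,hi=HUE[q];H=h[...,0].astype(int)
    m=(H>=lo)&(H<=hi)
    if q=='round': m|=H>=174
    m&=(h[...,1]>120)
    b=np.zeros(m.shape,bool);x,y,w,hh=[int(v) for v in rect];b[max(y-pad,0):y+hh+pad,max(x-pad,0):x+w+pad]=1
    return (m&b).astype(np.uint8)
def shape(q):
    if q=='round': a=np.linspace(0,2*np.pi,40);return 28*np.c_[np.cos(a),np.sin(a)]
    if q=='oval':
        a=np.linspace(-np.pi/2,np.pi/2,16);r=np.c_[14+21*np.cos(a),21*np.sin(a)];return np.r_[r,-r]
    w,h=(25,25) if q=='square' else (35,20)
    return np.array([[w,h],[-w,h],[-w,-h],[w,-h]],float)
S=8
def fit(f,q,rect,levels,grow=0,free=True):
    """pose (x,y,yaw) whose projected outline best covers the colour mask hull"""
    m=mask(f,q,rect);p=np.argwhere(m)[:,::-1].astype(np.float32)
    if len(p)<30: return None
    x0,y0=p.min(0)-6;w,h=(p.max(0)-p.min(0)+13)
    sub=m[int(y0):int(y0+h),int(x0):int(x0+w)] if y0>=0 and x0>=0 else None
    if sub is None: return None
    big=(cv2.resize(sub*255.,None,fx=S,fy=S,interpolation=1)>127).astype(np.uint8)
    c=max(cv2.findContours(big,0,2)[0],key=cv2.contourArea) if grow else np.vstack(cv2.findContours(big,0,2)[0])
    T=np.zeros_like(big);cv2.fillPoly(T,[cv2.convexHull(c)],1)
    P=shape(q);P=P*(1+grow/np.abs(P).max(0))
    def cost(v):
        a=np.radians(v[2]);R=np.array([[np.cos(a),-np.sin(a)],[np.sin(a),np.cos(a)]])
        XY=P@R.T+v[:2];lv=[levels[0],v[3]] if len(v)>3 else levels
        uv=np.vstack([proj(f,np.c_[XY,np.full(len(XY),z)]) for z in lv])
        uv=((uv-[int(x0),int(y0)]+.5)*S-.5).astype(np.float32)
        I=np.zeros_like(T);cv2.fillPoly(I,[np.round(cv2.convexHull(uv)*16).astype(np.int32)],1,shift=4)
        return 1-(I&T).sum()/(I|T).sum()
    ce=unproj(f,p.mean(0),np.mean(levels))[0];best=None
    for a0 in ([0] if q=='round' else range(0,90 if q=='square' else 180,15)):
        v=[*ce,a0]+([levels[1]] if len(levels)>1 else [])
        sx=np.array([v]+[np.array(v)+d for d in np.diag([8,8,12,8][:len(v)])])
        r=minimize(cost,v,method='Nelder-Mead',options=dict(initial_simplex=sx,xatol=.05,fatol=1e-4))
        if best is None or r.fun<best.fun: best=r
    return np.round(best.x,1),round(1-best.fun,3)
def look(cam,qs=HUE,what=('cutter_center','plaque')):
    f=cams.grab_frame(cam)
    for q in qs:
        for n in what:
            b=finder.boxes_of(f'{q}_{n}',cam)
            if b: print(cam,q,n,round(b[0]['score'],2),*(fit(f,q,b[0]['rect'],[4],1) if n=='plaque' else fit(f,q,b[0]['rect'],[45,15])) or ['-'])
    return f
E
python3 - <<'E'
from h import *
look('top');look('side')
for c in ['top','side']:
  f=cams.grab_frame(c)
  for n,z in [('ramekin',40),('timer',50)]:
    b=finder.boxes_of(n,c)
    if b: r=b[0]['rect'];print(c,n,b[0]['score'],unproj(f,[r[0]+r[2]/2,r[1]+r[3]/2],z/2))
E
```

```text
top round cutter_center 0.93 [ 434.7 -336.2    1.6   17.7] 0.981
top round plaque 0.88 [ 4.588e+02 -1.567e+02 -1.000e-01] 0.947
top square cutter_center 0.72 [ 642.6 -133.5  -16.8   12.5] 0.958
top square plaque 0.8 [482.2 129.8  99.6] 0.934
top oblong cutter_center 0.55 [642.6 155.8 189.2   9.7] 0.968
top oblong plaque 0.98 [573.1 318.1  27.3] 0.905
top oval cutter_center 0.67 [425.1 305.8  43.5  23.8] 0.977
top oval plaque 0.72 [ 593.3 -320.   -18.7] 0.971
side round plaque 0.66 [ 460.9 -155.7   -0.5] 0.946
side square cutter_center 0.69 [ 644.4 -130.9  -17.5   17.1] 0.983
side square plaque 0.79 [484.1 130.7   8.9] 0.92
side oblong cutter_center 0.58 [644.2 158.1   8.5  15.4] 0.981
side oblong plaque 0.61 [574.6 321.4  28.6] 0.864
side oval cutter_center 0.82 [426.2 306.3  42.2  18.8] 0.973
side oval plaque 0.64 [ 595.7 -318.2  -18.9] 0.972
top ramekin 0.79 [[565.38943658  14.8635747 ]]
top timer 0.8 [[436.88669884   4.41336457]]
side ramekin 0.69 [[563.44376664  16.57854495]]
side timer 0.68 [[567.89203647 278.03114507]]
```

Request:
apply_moves(
  increments=[
    [1,0.0276,-0.0249,-0.0128,0,0,5.8],
    [1,0.0276,-0.0249,-0.0128,0,0,5.8],
    [1,0.0276,-0.0249,-0.0128,0,0,5.8],
    [1,0.0276,-0.0249,-0.0128,0,0,5.8],
    [1,0.0276,-0.0249,-0.0128,0,0,5.8],
  ],
  newtons=20,
)

```text
time_s: 2.52
ee_pos: [288.9, 429.5, 163.6]
ee_rot: [180.0, 0.0, -165.8]
force: [0.5, 1.0, 0.9]
gripper_width: 91.3
gripper_force: 0.0
```

Request:
apply_moves(
  increments=[
    [1,0.0276,-0.0249,-0.0128,0,0,5.8],
    [1,0.0276,-0.0249,-0.0128,0,0,5.8],
    [1,0.0276,-0.0249,-0.0128,0,0,5.8],
    [1,0.0276,-0.0249,-0.0128,0,0,5.8],
    [1,0.0276,-0.0249,-0.0128,0,0,5.8],
  ],
)

```text
time_s: 2.93
ee_pos: [427.2, 304.8, 99.6]
ee_rot: [180.0, 0.0, -136.8]
force: [1.2, -0.3, -0.0]
gripper_width: 91.3
gripper_force: 0.0
```

Request:
apply_moves(
  increments=[
    [1,0,0,0,0,0,0],
    [1,0,0,0,0,0,0],
    [1,0,0,0,0,0,0],
  ],
)

```text
time_s: 3.18
ee_pos: [425.8, 306.4, 100.1]
ee_rot: [180.0, 0.0, -137.2]
force: [0.3, -0.1, -0.0]
gripper_width: 91.3
gripper_force: 0.0
```

Request:
apply_moves(
  increments=[
    [1,0,0,-0.025,0,0,0],
    [1,0,0,-0.025,0,0,0],
    [1,0,0,-0.015,0,0,0],
    [1,0,0,-0.01,0,0,0],
    [1,0,0,0,0,0,0],
  ],
)

```text
time_s: 3.6
ee_pos: [424.2, 306.6, 23.7]
ee_rot: [180.0, -0.2, -137.0]
force: [-0.5, -0.4, 0.2]
gripper_width: 91.0
gripper_force: 0.0
```

Request:
apply_moves(
  increments=[
    [-1,0,0,0,0,0,0],
    [-1,0,0,0,0,0,0],
    [-1,0,0,0,0,0,0],
    [-1,0,0,0,0,0,0],
    [-1,0,0,0,0,0,0],
  ],
  newtons=20,
)

```text
time_s: 4.02
ee_pos: [426.3, 306.4, 25.7]
ee_rot: [-180.0, 0.1, -137.1]
force: [-0.6, -0.5, -0.0]
gripper_width: 60.7
gripper_force: 0.0
```

Request:
apply_moves(
  increments=[
    [-1,0,0,0,0,0,0],
    [-1,0,0,0,0,0,0],
    [-1,0,0,0,0,0,0],
    [-1,0,0,0,0,0,0],
    [-1,0,0,0,0,0,0],
  ],
)

```text
time_s: 4.43
ee_pos: [426.2, 306.1, 25.2]
ee_rot: [-180.0, 0.0, -137.1]
force: [0.5, -0.6, 1.2]
gripper_width: 42.0
gripper_force: 20.0
```

Request:
apply_moves(
  increments=[
    [-1,0,0,0,0,0,0],
    [-1,0,0,0.015,0,0,0],
    [-1,0,0,0.03,0,0,0],
    [-1,0,0,0.03,0,0,0],
    [-1,0,0,0.01,0,0,0],
  ],
)

```text
time_s: 4.85
ee_pos: [427.5, 307.3, 113.4]
ee_rot: [-180.0, 0.3, -137.1]
force: [-1.2, 0.7, -0.2]
gripper_width: 42.4
gripper_force: 20.0
```

Run:
```python
from h import *
s=status.state();print(s['ee_pos'],s['gripper_width'])
f=cams.grab_frame('wrist');cv2.imwrite('pics/w1.png',f['color'][:,:,::-1])
```

```text
[427.53391994 307.33189296 113.37255462] 42.385584532577326
```

View pics/w1.png

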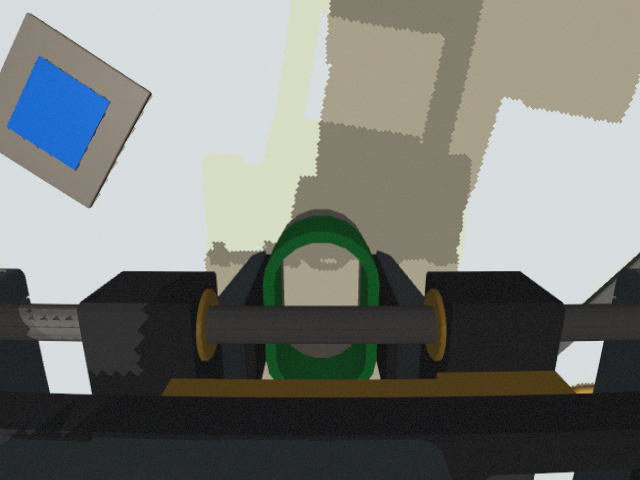

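Request:
apply_moves(
  increments=[
    [-1,0.0047,-0.0174,0,0,0,-1.7],
    [-1,0.0094,-0.0347,0,0,0,-3.4],
    [-1,0.0094,-0.0347,0,0,0,-3.4],
    [-1,0.0094,-0.0347,0,0,0,-3.4],
    [-1,0.0094,-0.0347,0,0,0,-3.4],
  ],
)

```text
time_s: 5.32
ee_pos: [467.3, 148.3, 108.4]
ee_rot: [180.0, -0.1, -152.5]
force: [1.7, 0.5, -1.2]
gripper_width: 42.0
gripper_force: 20.0
```

Request:
apply_moves(
  increments=[
    [-1,0.0094,-0.0347,0,0,0,-3.4],
    [-1,0.0094,-0.0347,0,0,0,-3.4],
    [-1,0.0094,-0.0347,0,0,0,-3.4],
    [-1,0.0094,-0.0347,0,0,0,-3.4],
    [-1,0.0094,-0.0347,0,0,0,-3.4],
  ],
)

```text
time_s: 5.73
ee_pos: [514.4, -25.2, 108.4]
ee_rot: [179.9, -0.1, -169.6]
force: [1.2, 1.3, -1.8]
gripper_width: 42.1
gripper_force: 20.0
```

Request:
apply_moves(
  increments=[
    [-1,0.0094,-0.0347,0,0,0,-3.4],
    [-1,0.0094,-0.0347,0,0,0,-3.4],
    [-1,0.0094,-0.0347,0,0,0,-3.4],
    [-1,0.0094,-0.0347,0,0,0,-3.4],
    [-1,0.0094,-0.0347,0,0,0,-3.4],
  ],
)

```text
time_s: 6.15
ee_pos: [561.4, -198.5, 108.0]
ee_rot: [179.9, -0.2, 173.4]
force: [1.1, 0.4, -0.0]
gripper_width: 42.2
gripper_force: 20.0
```

Request:
apply_moves(
  increments=[
    [-1,0.0094,-0.0347,0,0,0,-3.4],
    [-1,0.0094,-0.0347,0,0,0,-3.4],
    [-1,0.0094,-0.0347,0,0,0,-3.4],
    [-1,0.0047,-0.0174,0,0,0,-1.7],
    [-1,0,0,0,0,0,0],
  ],
)

```text
time_s: 6.57
ee_pos: [595.1, -322.5, 107.3]
ee_rot: [-180.0, -0.0, 161.4]
force: [-0.5, -0.0, -1.0]
gripper_width: 42.0
gripper_force: 20.0
```

Request:
apply_moves(
  increments=[
    [-1,0,0,0,0,0,0],
    [-1,0,0,0,0,0,0],
    [-1,0,0,0,0,0,0],
  ],
)

```text
time_s: 6.82
ee_pos: [594.6, -316.9, 109.2]
ee_rot: [180.0, -0.1, 161.8]
force: [-0.8, -0.3, -0.2]
gripper_width: 42.0
gripper_force: 20.0
```

Request:
apply_moves(
  increments=[
    [-1,0,0,-0.03,0,0,0],
    [-1,0,0,-0.03,0,0,0],
    [-1,0,0,-0.012,0,0,0],
    [-1,0,0,-0.004,0,0,0],
    [-1,0,0,-0.002,0,0,0],
  ],
)

```text
time_s: 7.23
ee_pos: [595.1, -317.7, 31.6]
ee_rot: [180.0, -0.1, 161.7]
force: [0.5, 0.4, -0.1]
gripper_width: 41.7
gripper_force: 20.0
```

Request:
apply_moves(
  increments=[
    [-1,0,0,0,0,0,0],
    [-1,0,0,0,0,0,0],
    [-1,0,0,0,0,0,0],
    [-1,0,0,0,0,0,0],
    [-1,0,0,0,0,0,0],
  ],
)

```text
time_s: 7.65
ee_pos: [595.5, -318.8, 32.9]
ee_rot: [-180.0, 0.1, 161.7]
force: [-0.3, 0.4, -0.5]
gripper_width: 41.7
gripper_force: 20.0
```

Request:
apply_moves(
  increments=[
    [-1,0,0,-0.0015,0,0,0],
    [-1,0,0,-0.0015,0,0,0],
    [-1,0,0,0,0,0,0],
    [-1,0,0,0,0,0,0],
  ],
)

```text
time_s: 7.98
ee_pos: [595.3, -318.7, 29.2]
ee_rot: [-180.0, 0.0, 161.7]
force: [-0.6, -0.2, 1.5]
gripper_width: 41.8
gripper_force: 20.0
```

Request:
apply_moves(
  increments=[
    [1,0,0,0,0,0,0],
    [1,0,0,0,0,0,0],
    [1,0,0,0,0,0,0],
    [1,0,0,0,0,0,0],
    [1,0,0,0,0,0,0],
  ],
)

```text
time_s: 8.4
ee_pos: [595.1, -318.6, 28.8]
ee_rot: [180.0, -0.0, 161.7]
force: [-0.3, 0.2, 0.5]
gripper_width: 72.5
gripper_force: 0.0
```

Request:
apply_moves(
  increments=[
    [1,0,0,0,0,0,0],
    [1,0,0,0.01,0,0,0],
    [1,0,0,0.02,0,0,0],
    [1,0,0,0.025,0,0,0],
    [1,0,0,0.025,0,0,0],
  ],
)

```text
time_s: 8.82
ee_pos: [594.9, -318.4, 110.1]
ee_rot: [180.0, -0.0, 161.7]
force: [-0.0, -0.0, -0.7]
gripper_width: 91.0
gripper_force: 0.0
```

Request:
apply_moves(
  increments=[
    [1,-0.032,-0.0034,0,0,0,0],
    [1,-0.032,-0.0034,0,0,0,0],
    [1,-0.032,-0.0034,0,0,0,0],
    [1,-0.032,-0.0034,0,0,0,0],
    [1,-0.032,-0.0034,0,0,0,0],
  ],
)

```text
time_s: 9.23
ee_pos: [433.9, -335.6, 109.9]
ee_rot: [-180.0, 0.1, 161.7]
force: [0.1, -0.9, 0.9]
gripper_width: 91.2
gripper_force: 0.0
```

Request:
apply_moves(
  increments=[
    [1,0,0,0,0,0,0],
    [1,0,0,0,0,0,0],
    [1,0,0,0,0,0,0],
  ],
)

```text
time_s: 9.48
ee_pos: [436.1, -336.1, 109.9]
ee_rot: [-180.0, 0.1, 161.7]
force: [0.4, 0.1, 0.3]
gripper_width: 90.9
gripper_force: 0.0
```

Run:
```python
from h import *
s=status.state();print(s['ee_pos'],s['ee_rot'])
look('top',['oval'],['cutter_center']);look('side',['oval','round'],['cutter_center'])
f=cams.grab_frame('wrist');cv2.imwrite('pics/w2.png',f['color'][:,:,::-1])
b=finder.boxes_of('round_cutter_center','wrist')
print(b[:1], b and fit(f,'round',b[0]['rect'],[45,15]))
```

```text
[ 436.11854493 -336.14618367  109.93250927] [-1.79973423e+02  1.43406053e-01  1.61660160e+02]
top oval cutter_center 0.67 [ 594.  -319.4  -16.5   15.1] 0.957
side oval cutter_center 0.95 [ 596.7 -314.5  -18.3   -4.9] 0.971
side round cutter_center 0.75 [ 437.8 -351.2  -26.    44.7] 0.783
[{'rect': [268.0, 195.1, 99.9, 102.4], 'score': 0.59}] (array([ 436.1, -337.2,    6.4,   15.4]), np.float64(0.991))
```

View pics/w2.png

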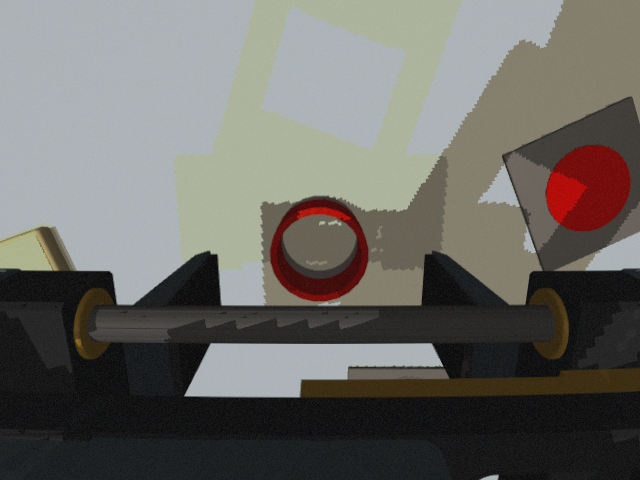

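Request:
apply_moves(
  increments=[
    [1,0,0,-0.03,0,0,0],
    [1,0,0,-0.03,0,0,0],
    [1,0,0,-0.015,0,0,0],
    [1,0,0,-0.01,0,0,0],
    [1,0,0,0,0,0,0],
  ],
)

```text
time_s: 10.25
ee_pos: [434.3, -334.7, 21.9]
ee_rot: [179.9, -0.2, 161.7]
force: [0.1, 0.8, -0.5]
gripper_width: 91.5
gripper_force: 0.0
```

Request:
apply_moves(
  increments=[
    [-1,0,0,0,0,0,0],
    [-1,0,0,0,0,0,0],
    [-1,0,0,0,0,0,0],
    [-1,0,0,0,0,0,0],
    [-1,0,0,0,0,0,0],
  ],
)

```text
time_s: 10.67
ee_pos: [435.5, -335.9, 24.8]
ee_rot: [-180.0, 0.1, 161.7]
force: [-0.1, 0.0, 0.6]
gripper_width: 61.0
gripper_force: 0.0
```

Request:
apply_moves(
  increments=[
    [-1,0,0,0,0,0,0],
    [-1,0,0,0,0,0,0],
    [-1,0,0,0,0,0,0],
    [-1,0,0,0,0,0,0],
  ],
)

```text
time_s: 11.0
ee_pos: [435.4, -335.8, 24.6]
ee_rot: [-180.0, 0.1, 161.7]
force: [-0.7, -0.1, 5.9]
gripper_width: 55.7
gripper_force: 20.0
```

Request:
apply_moves(
  increments=[
    [-1,0,0,0.015,0,0,0],
    [-1,0,0,0.025,0,0,0],
    [-1,0,0,0.03,0,0,0],
    [-1,0,0,0.015,0,0,0],
    [-1,0,0,0,0,0,0],
  ],
)

```text
time_s: 11.42
ee_pos: [436.9, -337.0, 112.2]
ee_rot: [-179.9, 0.4, 161.7]
force: [-0.3, 0.2, -1.1]
gripper_width: 55.9
gripper_force: 20.0
```

Request:
apply_moves(
  increments=[
    [-1,0.0025,0.018,0,0,0,0],
    [-1,0.005,0.036,0,0,0,0],
    [-1,0.005,0.036,0,0,0,0],
    [-1,0.005,0.036,0,0,0,0],
    [-1,0.0045,0.036,0,0,0,0],
  ],
)

```text
time_s: 11.83
ee_pos: [456.1, -171.8, 107.5]
ee_rot: [180.0, -0.2, 161.6]
force: [0.3, -0.1, -0.3]
gripper_width: 55.8
gripper_force: 20.0
```

Request:
apply_moves(
  increments=[
    [-1,0.0025,0.018,0,0,0,0],
    [-1,0,0,0,0,0,0],
    [-1,0,0,0,0,0,0],
    [-1,0,0,-0.02,0,0,0],
    [-1,0,0,-0.03,0,0,0],
  ],
)

```text
time_s: 12.25
ee_pos: [461.9, -157.5, 60.1]
ee_rot: [-180.0, 0.4, 161.6]
force: [0.5, -0.3, -0.8]
gripper_width: 55.8
gripper_force: 20.0
```

Request:
apply_moves(
  increments=[
    [-1,0,0,-0.02,0,0,0],
    [-1,0,0,-0.006,0,0,0],
    [-1,0,0,-0.003,0,0,0],
    [-1,0,0,0,0,0,0],
    [-1,0,0,0,0,0,0],
  ],
)

```text
time_s: 12.67
ee_pos: [460.3, -156.5, 30.6]
ee_rot: [-180.0, 0.1, 161.6]
force: [-0.1, 0.2, -0.9]
gripper_width: 56.1
gripper_force: 20.0
```

Request:
apply_moves(
  increments=[
    [-1,0,0,0,0,0,0],
    [-1,0,0,0,0,0,0],
    [-1,0,0,0,0,0,0],
  ],
)

```text
time_s: 12.92
ee_pos: [460.1, -155.9, 30.6]
ee_rot: [180.0, 0.1, 161.7]
force: [0.1, -0.2, -1.4]
gripper_width: 56.0
gripper_force: 20.0
```

Request:
apply_moves(
  increments=[
    [-1,0,0,-0.0012,0,0,0],
    [-1,0,0,0,0,0,0],
    [1,0,0,0,0,0,0],
    [1,0,0,0,0,0,0],
    [1,0,0,0,0,0,0],
  ],
)

```text
time_s: 13.33
ee_pos: [459.8, -155.6, 28.9]
ee_rot: [180.0, 0.0, 161.7]
force: [0.4, 0.4, -0.4]
gripper_width: 72.7
gripper_force: 0.0
```

Request:
apply_moves(
  increments=[
    [1,0,0,0,0,0,0],
    [1,0,0,0,0,0,0],
    [1,0,0,0,0,0,0],
    [1,0,0,0.02,0,0,0],
    [1,0,0,0.03,0,0,0],
  ],
)

```text
time_s: 13.75
ee_pos: [457.5, -154.8, 77.1]
ee_rot: [180.0, -0.4, 161.7]
force: [1.1, -0.1, -0.5]
gripper_width: 91.2
gripper_force: 0.0
```

Request:
apply_moves(
  increments=[
    [1,0,0,0.03,0,0,0],
    [1,0.0305,0.004,0,0,0,0.3],
    [1,0.0305,0.004,0,0,0,0.3],
    [1,0.0305,0.004,0,0,0,0.3],
    [1,0.0305,0.004,0,0,0,0.3],
  ],
)

```text
time_s: 14.17
ee_pos: [582.9, -139.4, 109.2]
ee_rot: [180.0, 0.0, 162.9]
force: [0.0, -0.1, 0.6]
gripper_width: 91.2
gripper_force: 0.0
```

Request:
apply_moves(
  increments=[
    [1,0.0305,0.004,0,0,0,0],
    [1,0.0305,0.004,0,0,0,0],
    [1,0,0,0,0,0,0],
    [1,0,0,0,0,0,0],
    [1,0,0,0,0,0,0],
  ],
)

```text
time_s: 14.58
ee_pos: [641.5, -131.5, 108.1]
ee_rot: [-180.0, -0.1, 162.9]
force: [-0.6, 0.2, -0.1]
gripper_width: 91.1
gripper_force: 0.0
```

Run:
```python
from h import *
s=status.state();print(s['ee_pos'],s['ee_rot'])
look('top',['round'],['cutter_center']);look('side',['round'],['cutter_center'])
f=cams.grab_frame('wrist')
b=finder.boxes_of('square_cutter_center','wrist')
print(b[:1], b and fit(f,'square',b[0]['rect'],[45,15]))
```

```text
[ 641.54753389 -131.46033353  108.1383615 ] [-1.79983772e+02 -1.27314740e-01  1.62894354e+02]
side round cutter_center 0.79 [ 460.9 -149.6   10.3   -5.4] 0.966
[{'rect': [271.4, 203.1, 94.5, 96.5], 'score': 0.81}] (array([ 643.1, -133.3,   72.9,   20.1]), np.float64(0.994))
```

Request:
apply_moves(
  increments=[
    [1,0,-0.001,-0.03,0,0,0],
    [1,0,0,-0.03,0,0,0],
    [1,0,0,-0.015,0,0,0],
    [1,0,0,-0.009,0,0,0],
    [1,0,0,0,0,0,0],
  ],
)

```text
time_s: 15.3
ee_pos: [641.1, -132.4, 22.8]
ee_rot: [-180.0, -0.2, 162.9]
force: [-0.3, 0.3, -0.5]
gripper_width: 91.3
gripper_force: 0.0
```

Request:
apply_moves(
  increments=[
    [-1,0,0,0,0,0,0],
    [-1,0,0,0,0,0,0],
    [-1,0,0,0,0,0,0],
    [-1,0,0,0,0,0,0],
    [-1,0,0,0,0,0,0],
  ],
)

```text
time_s: 15.72
ee_pos: [643.1, -132.7, 25.7]
ee_rot: [180.0, 0.1, 162.9]
force: [1.0, -0.1, 0.3]
gripper_width: 60.3
gripper_force: 0.0
```

Request:
apply_moves(
  increments=[
    [-1,0,0,0,0,0,0],
    [-1,0,0,0,0,0,0],
    [-1,0,0,0,0,0,0],
    [-1,0,0,0,0,0,0],
    [-1,0,0,0,0,0,0],
  ],
)

```text
time_s: 16.13
ee_pos: [642.8, -132.6, 25.2]
ee_rot: [180.0, 0.0, 162.9]
force: [0.2, -0.0, 3.2]
gripper_width: 49.8
gripper_force: 20.0
```

Request:
apply_moves(
  increments=[
    [-1,0,0,0.015,0,0,0],
    [-1,0,0,0.025,0,0,0],
    [-1,0,0,0.03,0,0,0],
    [-1,0,0,0.015,0,0,0],
    [-1,0,0,0,0,0,0],
  ],
)

```text
time_s: 16.55
ee_pos: [645.0, -133.1, 113.7]
ee_rot: [180.0, 0.4, 162.9]
force: [1.2, -0.8, -0.8]
gripper_width: 50.0
gripper_force: 20.0
```

Request:
apply_moves(
  increments=[
    [-1,0,0,0,0,0,0],
    [-1,0,0,0,0,0,0],
  ],
)

```text
time_s: 16.72
ee_pos: [641.5, -132.3, 108.0]
ee_rot: [-180.0, -0.2, 162.9]
force: [-0.9, -0.8, -1.0]
gripper_width: 50.2
gripper_force: 20.0
```

Request:
apply_moves(
  increments=[
    [-1,-0.0089,0.0146,0,0,0,1.5],
    [-1,-0.0178,0.0292,0,0,0,2.9],
    [-1,-0.0178,0.0292,0,0,0,2.9],
    [-1,-0.0178,0.0292,0,0,0,2.9],
    [-1,-0.0178,0.0292,0,0,0,2.9],
  ],
)

```text
time_s: 17.13
ee_pos: [560.2, -0.1, 107.5]
ee_rot: [180.0, -0.2, 176.1]
force: [0.1, 0.2, 0.1]
gripper_width: 49.5
gripper_force: 20.0
```

Request:
apply_moves(
  increments=[
    [-1,-0.0178,0.0292,0,0,0,2.9],
    [-1,-0.0178,0.0292,0,0,0,2.9],
    [-1,-0.0178,0.0292,0,0,0,2.9],
    [-1,-0.0178,0.0292,0,0,0,2.9],
    [-1,-0.0089,0.0146,0,0,0,1.7],
  ],
)

```text
time_s: 17.55
ee_pos: [478.8, 132.2, 107.9]
ee_rot: [180.0, -0.3, -170.5]
force: [0.2, 0.1, 0.0]
gripper_width: 49.8
gripper_force: 20.0
```

Request:
apply_moves(
  increments=[
    [-1,0,0,0,0,0,0],
    [-1,0,0,0,0,0,0],
    [-1,0,0,-0.02,0,0,0],
    [-1,0,0,-0.03,0,0,0],
    [-1,0,0,-0.02,0,0,0],
  ],
)

```text
time_s: 17.97
ee_pos: [482.4, 128.8, 37.7]
ee_rot: [-180.0, -0.1, -170.8]
force: [-1.0, 0.3, -0.7]
gripper_width: 49.9
gripper_force: 20.0
```

Request:
apply_moves(
  increments=[
    [-1,0,0,-0.006,0,0,0],
    [-1,0,0,-0.003,0,0,0],
    [-1,0,0,0,0,0,0],
    [-1,0,0,0,0,0,0],
    [-1,0,0,0,0,0,0],
  ],
)

```text
time_s: 18.38
ee_pos: [483.6, 130.2, 31.7]
ee_rot: [180.0, 0.1, -170.7]
force: [-0.4, -0.4, -1.1]
gripper_width: 50.0
gripper_force: 20.0
```

Request:
apply_moves(
  increments=[
    [-1,0,0,0,0,0,0],
    [-1,0,0,0,0,0,0],
  ],
)

```text
time_s: 18.55
ee_pos: [483.0, 130.3, 31.5]
ee_rot: [180.0, 0.1, -170.7]
force: [-0.3, -0.4, -0.4]
gripper_width: 50.2
gripper_force: 20.0
```

Request:
apply_moves(
  increments=[
    [-1,0,0,-0.002,0,0,0],
    [-1,0,0,0,0,0,0],
    [1,0,0,0,0,0,0],
    [1,0,0,0,0,0,0],
    [1,0,0,0,0,0,0],
  ],
)

```text
time_s: 18.97
ee_pos: [482.2, 130.2, 28.7]
ee_rot: [180.0, -0.0, -170.7]
force: [-0.5, 0.5, 0.0]
gripper_width: 66.9
gripper_force: 0.0
```

Request:
apply_moves(
  increments=[
    [1,0,0,0,0,0,0],
    [1,0,0,0,0,0,0],
    [1,0,0,0,0,0,0],
    [1,0,0,0.02,0,0,0],
    [1,0,0,0.03,0,0,0],
  ],
)

```text
time_s: 19.38
ee_pos: [480.2, 129.7, 76.9]
ee_rot: [-180.0, -0.4, -170.7]
force: [0.0, 0.7, 0.6]
gripper_width: 91.2
gripper_force: 0.0
```

Request:
apply_moves(
  increments=[
    [1,0,0,0.03,0,0,0],
    [1,0.032,0.0054,0,0,0,-0.4],
    [1,0.032,0.0054,0,0,0,0],
    [1,0.032,0.0054,0,0,0,0],
    [1,0.032,0.0054,0,0,0,0],
  ],
)

```text
time_s: 19.8
ee_pos: [611.7, 152.0, 109.2]
ee_rot: [180.0, 0.0, -171.1]
force: [0.7, 0.4, 0.4]
gripper_width: 91.1
gripper_force: 0.0
```

Request:
apply_moves(
  increments=[
    [1,0.032,0.0054,0,0,0,0],
    [1,0,0,0,0,0,0],
    [1,0,0,0,0,0,0],
    [1,0,0,0,0,0,0],
  ],
)

```text
time_s: 20.13
ee_pos: [641.3, 157.0, 108.0]
ee_rot: [-180.0, -0.1, -171.1]
force: [0.3, 0.1, 0.7]
gripper_width: 91.4
gripper_force: 0.0
```

Run:
```python
from h import *
s=status.state();print(s['ee_pos'],s['ee_rot'])
look('side',['square'],['cutter_center'])
f=cams.grab_frame('wrist')
b=finder.boxes_of('oblong_cutter_center','wrist')
print(b[:1], b and fit(f,'oblong',b[0]['rect'],[45,15]))
```

```text
[641.25387615 156.9967594  108.01155405] [-1.79997924e+02 -1.46383297e-01 -1.71116536e+02]
side square cutter_center 0.71 [483.9 139.9  10.1  -4.7] 0.985
[] []
```

Run:
```python
from h import *
f=cams.grab_frame('wrist');cv2.imwrite('pics/w3.png',f['color'][:,:,::-1])
print(finder.boxes_of('oblong_cutter_center','wrist')[:1],fit(f,'oblong',[250,170,140,140],[45,15]))
```

```text
[{'rect': [280.7, 183.0, 68.9, 120.8], 'score': 0.98}] (array([641.5, 153.2,   9.5,  30. ]), np.float64(0.953))
```

View pics/w3.png

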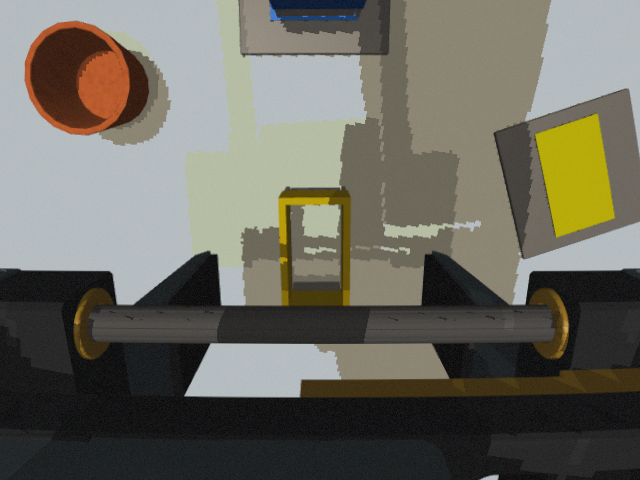

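Request:
apply_moves(
  increments=[
    [1,0.001,0,-0.03,0,0,0],
    [1,0,0,-0.03,0,0,0],
    [1,0,0,-0.015,0,0,0],
    [1,0,0,-0.009,0,0,0],
    [1,0,0,0,0,0,0],
  ],
)

```text
time_s: 20.85
ee_pos: [642.0, 156.9, 22.9]
ee_rot: [-180.0, -0.2, -171.1]
force: [0.5, -0.3, 0.5]
gripper_width: 91.3
gripper_force: 0.0
```

Request:
apply_moves(
  increments=[
    [-1,0,0,0,0,0,0],
    [-1,0,0,0,0,0,0],
    [-1,0,0,0,0,0,0],
    [-1,0,0,0,0,0,0],
    [-1,0,0,0,0,0,0],
  ],
)

```text
time_s: 21.27
ee_pos: [643.9, 157.4, 25.7]
ee_rot: [180.0, 0.1, -171.1]
force: [-0.2, -0.4, 0.4]
gripper_width: 60.8
gripper_force: 0.0
```

Request:
apply_moves(
  increments=[
    [-1,0,0,0,0,0,0],
    [-1,0,0,0,0,0,0],
    [-1,0,0,0,0,0,0],
    [-1,0,0,0,0,0,0],
    [-1,0,0,0,0,0,0],
  ],
)

```text
time_s: 21.68
ee_pos: [643.5, 157.1, 25.0]
ee_rot: [-180.0, 0.0, -171.1]
force: [0.1, -0.1, 1.6]
gripper_width: 39.5
gripper_force: 20.0
```

Request:
apply_moves(
  increments=[
    [-1,0,0,0,0,0,0],
    [-1,0,0,0.015,0,0,0],
    [-1,0,0,0.025,0,0,0],
    [-1,0,0,0.03,0,0,0],
    [-1,0,0,0.015,0,0,0],
  ],
)

```text
time_s: 22.1
ee_pos: [644.7, 157.7, 112.7]
ee_rot: [180.0, 0.2, -171.1]
force: [-0.2, 0.2, 0.7]
gripper_width: 40.0
gripper_force: 20.0
```

Request:
apply_moves(
  increments=[
    [-1,0,0,0,0,0,0],
    [-1,0,0,0,0,0,0],
    [-1,0,0,0,0,0,0],
  ],
)

```text
time_s: 22.35
ee_pos: [642.3, 157.1, 108.1]
ee_rot: [180.0, -0.2, -171.1]
force: [-0.1, -0.7, -1.5]
gripper_width: 40.0
gripper_force: 20.0
```

Request:
apply_moves(
  increments=[
    [-1,-0.007,0.0163,0,0,0,1.9],
    [-1,-0.0139,0.0325,0,0,0,3.8],
    [-1,-0.0139,0.0325,0,0,0,3.8],
    [-1,-0.0139,0.0325,0,0,0,3.8],
    [-1,-0.0139,0.0325,0,0,0,3.8],
  ],
)

```text
time_s: 22.77
ee_pos: [579.1, 304.1, 107.4]
ee_rot: [180.0, -0.2, -153.9]
force: [0.5, 0.8, -0.6]
gripper_width: 39.9
gripper_force: 20.0
```

Request:
apply_moves(
  increments=[
    [-1,-0.007,0.0163,0,0,0,1.9],
    [-1,0,0,0,0,0,0],
    [-1,0,0,0,0,0,0],
    [-1,0,0,-0.02,0,0,0],
    [-1,0,0,-0.03,0,0,0],
  ],
)

```text
time_s: 23.18
ee_pos: [576.2, 319.5, 61.4]
ee_rot: [-180.0, 0.3, -152.2]
force: [1.3, 0.3, -0.6]
gripper_width: 40.0
gripper_force: 20.0
```

Request:
apply_moves(
  increments=[
    [-1,0,0,-0.02,0,0,0],
    [-1,0,0,-0.006,0,0,0],
    [-1,0,0,-0.003,0,0,0],
    [-1,0,0,0,0,0,0],
    [-1,0,0,0,0,0,0],
  ],
)

```text
time_s: 23.6
ee_pos: [574.9, 319.6, 31.6]
ee_rot: [180.0, 0.1, -152.2]
force: [0.0, 0.0, -0.5]
gripper_width: 40.0
gripper_force: 20.0
```

Request:
apply_moves(
  increments=[
    [-1,0,0,0,0,0,0],
    [-1,0,0,0,0,0,0],
    [-1,0,0,0,0,0,0],
    [-1,0,0,0,0,0,0],
  ],
)

```text
time_s: 23.93
ee_pos: [574.1, 320.0, 31.4]
ee_rot: [180.0, 0.1, -152.1]
force: [0.2, 0.1, -0.5]
gripper_width: 40.1
gripper_force: 20.0
```

Lower, release, lift and back off out of view.

Request:
apply_moves(
  increments=[
    [-1,0,0,-0.002,0,0,0],
    [-1,0,0,0,0,0,0],
    [1,0,0,0,0,0,0],
    [1,0,0,0,0,0,0],
    [1,0,0,0,0,0,0],
  ],
)

```text
time_s: 24.35
ee_pos: [573.7, 319.8, 28.7]
ee_rot: [180.0, -0.0, -152.1]
force: [-0.1, 0.7, 0.4]
gripper_width: 57.3
gripper_force: 0.0
```

Request:
apply_moves(
  increments=[
    [1,0,0,0,0,0,0],
    [1,0,0,0,0,0,0],
    [1,0,0,0,0,0,0],
    [1,0,0,0.02,0,0,0],
    [1,0,0,0.03,0,0,0],
  ],
)

```text
time_s: 24.77
ee_pos: [571.7, 318.7, 76.0]
ee_rot: [180.0, -0.4, -152.1]
force: [-0.4, 0.7, -0.1]
gripper_width: 89.5
gripper_force: 0.0
```

Request:
apply_moves(
  increments=[
    [1,0,0,0.035,0,0,0],
    [1,0,0,0.035,0,0,0],
    [1,-0.03,0.02,0.015,0,0,0],
    [1,-0.035,0.02,0,0,0,0],
    [1,-0.035,0.02,0,0,0,0],
  ],
)

```text
time_s: 25.18
ee_pos: [473.8, 380.5, 165.5]
ee_rot: [179.9, 0.2, -152.2]
force: [-0.7, 0.7, 0.0]
gripper_width: 91.2
gripper_force: 0.0
```

Request:
apply_moves(
  increments=[
    [1,-0.035,0.02,0,0,0,0],
    [1,-0.035,0.02,0,0,0,0],
    [1,-0.035,0.02,0,0,0,0],
    [1,-0.035,0.02,0,0,0,0],
    [1,-0.035,0.02,0,0,0,0],
  ],
)

```text
time_s: 25.6
ee_pos: [297.0, 480.4, 164.0]
ee_rot: [180.0, 0.0, -152.1]
force: [-0.5, 0.6, 0.2]
gripper_width: 91.5
gripper_force: 0.0
```

Request:
apply_moves(
  increments=[
    [1,-0.035,0.02,0,0,0,0],
    [1,-0.035,0.02,0,0,0,0],
    [1,-0.01,0.01,0,0,0,0],
    [1,0,0,0,0,0,0],
    [1,0,0,0,0,0,0],
  ],
)

```text
time_s: 26.02
ee_pos: [218.7, 529.9, 163.7]
ee_rot: [-180.0, 0.0, -152.0]
force: [-0.6, -0.2, -0.6]
gripper_width: 91.1
gripper_force: 0.0
```

Run:
```python
from h import *
f=look('top',what=['cutter_center']);a=f['color'][:,:,::-1]
cv2.imwrite('pics/top1.png',cv2.resize(a[150:340,130:530],(800,380),interpolation=3))
f=cams.grab_frame('side');cv2.imwrite('pics/side1.png',cv2.resize(f['color'][130:480,200:460,::-1],(445,600),interpolation=3))
```

```text
top round cutter_center 0.85 [ 459.9 -157.1   75.7  -12.8] 0.953
top square cutter_center 0.76 [483.7 131.9   6.8 -30. ] 0.932
top oblong cutter_center 0.74 [574.3 322.6  22.4 -24. ] 0.909
```

View pics/top1.png

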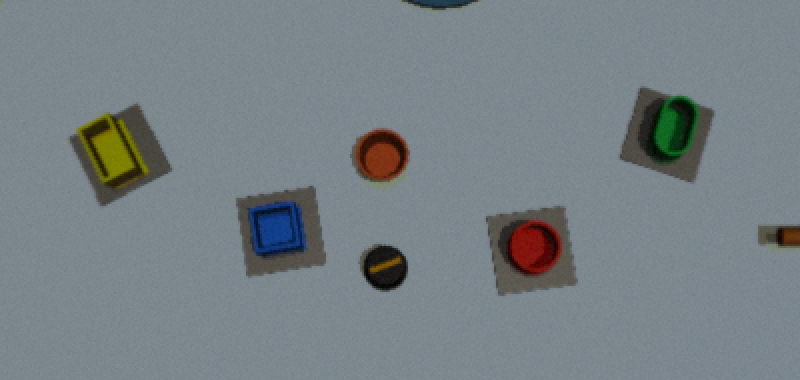

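View pics/side1.png

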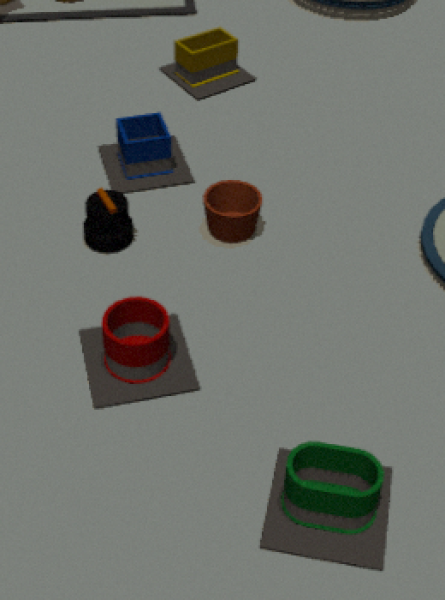

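All four cutters stand centred and aligned on their own silhouettes: a thin, even margin of colour shows around each one in the side view. The cup at about (382,155) and the timer at about (385,268) in the top crop have not moved.

```bash
python3 -c "
from workcell import env;print(env.job_done())"
```

```text
the job is handed in; nothing more can be done
None
```

All four cutters are upright on their matching plaques, centred and lined up in the final pictures, with the cup and timer unmoved; I handed the job in at about 26 s, and no verdict was returned.

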